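Set the stirrer to speed 4 by fingertip and start it

TASK

Set the magnetic stirrer to speed 4 and start it: with a fingertip push the pointer of its speed selector clockwise, click by click, until it rests in the fourth click from the off bar (at the fourth dot), without ever going past that click, and then press the round start key down fully and let it come up again. Only push the pointer, never pinch it between the fingers, do not press the key before the selector is set, and leave the beaker on the stirring plate, the specimen cup and the forceps where they are.

Things in the scene. Friction and masses are not known exactly. Their poses are not given: they have to be found in the camera images.
- stirrer: Magnetic stirrer, a fixed low white box, 230 (x) x 250 (y) x 60 mm high, with a flat grey top deck. Origin at the centre of its underside; x to its back, y to its left, z up. On the deck: a round white stirring plate (110 mm wide, 7 mm high) at (50, -57) mm, the selector at (-30, 55), the start key at (-65, -70).
- dial_axis (a point): Point on the selector's upright turning axis, 21 mm above the deck, fixed to the stirrer. The black selector has a hub of 14 mm radius, top 34 mm above the deck, on a fixed metal disc (radius 40, height 2 mm). One straight radial fin, the pointer, with a white line on top, runs from the hub to 50 mm from the axis; it is 8 mm thick and stands from 8 to 34 mm above the deck.
- pointer_end (a point): Middle of the outer end of the pointer fin, 50 mm from the axis, 21 mm above the deck; turns with the selector. Off points to the stirrer's +y, speed 3 to its +x.
- speed_dial (a joint): Selector angle in rad: 0 = off, growing clockwise seen from above; clicks every 0.5236 rad (30 degrees): 0 off, then speeds 1 to 6 (speed 4 = 2.094), stops at both ends. It starts near off, 1 or 2. About 3 to 4 N near the fin's end moves it out of a click; past halfway it snaps on by itself into the next click, ahead of the finger, and stays there when let go.
- mark_4 (a point): The fourth dot, where the pointer must point. The scale is printed in black on the deck around the selector, 62 mm from the axis: a 14 mm long bar for off, then clockwise six dots (speeds 1 to 6) that grow from 7 to 12 mm wide.
- start_key_top (a point): Centre of the top of the round grey start key (26 mm wide, in a black housing on the deck). It is pressed straight down.
- start_key (a joint): How far the start key is pressed, in m: 0 up, 0.006 fully down (about 5 N); a spring brings it up again. It counts as pressed beyond 0.0045.
- beaker: Small empty glass beaker, 45 x 48 mm, 58 mm high, loose on the stirring plate. Origin at the centre of its underside. Leave it alone.
- specimen_cup: Capped plastic specimen cup, 62 mm wide, 68 mm high, loose on the bench close to the left side of the stirrer. Origin at the centre of its underside. Leave it alone.
- forceps: Steel forceps, 126 mm long, lying loose on the bench in front of the stirrer. Leave them alone.

How it is judged:
On the way, in this order (a step that is already met when the one before it is completed fails the run):
1. the selector rests in the fourth click (value of joint speed_dial between 1.944 and 2.244 rad and value of joint start_key below 0.002 m), for 0.2 s.
2. the start key is pressed down with the selector in the fourth click (value of joint speed_dial between 1.944 and 2.244 rad and value of joint start_key above 0.0045 m), for 0.05 s.
At the end, for the whole second after the job is handed in: The selector rests within 0.15 rad of its fourth click, the start key has been pressed and has come up again (less than 1.5 mm down), and beaker, cup and forceps are within 15 mm of where they were (value of joint speed_dial between 1.944 and 2.244 rad and value of joint start_key below 0.0015 m and distance of each of beaker, specimen_cup, forceps from where it was at the start of the episode below 0.015 m); the robot touches nothing.
It fails at once if the selector goes past the fourth click (value of joint speed_dial above 2.356 rad).
It fails at once if the pointer is pinched between the fingers (contact force between the fingers and speed_dial_c2 above 1 N and contact force between the fingers and speed_dial_c3 above 1 N).
It fails at once if the start key is pressed before the selector is set (value of joint start_key above 0.0045 m and value of joint speed_dial below 1.944 rad).
It fails at once if the beaker, specimen cup or forceps are lifted, carried or pushed away (distance of any of beaker, specimen_cup, forceps from where it was at the start of the episode above 0.02 m).
It also fails if it takes over 64 s, if anything falls off the work surface, if the arm or the gripper's body presses on something with over 40 N, if the wrist force passes 120 N, or if a joint passes its speed limit or range.

ROBOT

A 7-joint arm with a two-finger parallel gripper is mounted at the origin on a cart in front of the work surface, level with it; the furniture and walls round the work are solid. World frame = base frame: x ahead of the robot, y to its left, z up, the work surface at z = 0. Lengths are in m, angles in rad, forces in N, time in s.
With the tool pointing down it reaches from about 0.425 to 0.925 m from the base axis. Payload 6.8 kg.
Tool frame: the origin (TCP) lies midway between the tips of the shut fingers; the grasp point (between the pads) lies 19 mm behind it; z points along the fingers, y is the direction in which the jaws open and shut (so a half turn about z gives the same grasp; the last joint's range is limited). The gripper opens to 85 mm and grips with 20 to 120 N. Pads are 22 mm wide; open, the fingers measure 114 mm over their backs; the gripper's body (76 mm by 85 mm) begins 54 mm behind the grasp point. The pads swing forward as they close: fully open they stand 13 mm farther back than shut.
Start: joints at [-1.372, 0.477, 0.022, 1.555, -0.011, 1.109, -0.083], TCP at [0.204, 0.643, 0.231] pointing down, gripper open.
Joint ranges: [-2.96, 2.96], [-0.34, 2.1], [-1.41, 1.46], [0.24, 2.44], [-1.37, 4.51], [0.17, 1.92], [-2.96, 2.96]. Speed limits (rad/s): [2.39, 2.39, 3.14, 3.14, 3.14, 3.14, 3.14].

INTERFACE

Orientations are given as a unit quaternion [w, x, y, z].
In Python, from station import readout, eyes, ticket gives the robot as it stands. The module is installed in compiled form; this text tells all that it offers.
- The arm moves only by the shell command python3 -m crank 'ROWS' [FORCE]. ROWS is JSON, a list of rows, each an object of numbers: "jaw": the opening in per cent of the stroke, from 0 (shut) to 100 (fully open); "x", "y", "z": the shift along the tool's x, y, z in mm; "ax", "ay", "az": the turn, a rotation vector about the tool's x, y, z in degrees. In form: [{"jaw": .., "x": .., "y": .., "z": .., "ax": .., "ay": .., "az": ..}, ...]. A call has 1 to 12 rows; each row shifts and turns the commanded pose from where the row before left it, along the tool's axes as they then stand; what a row does not reach is not made up. A row lasts 1/8 s, in which the tool goes at most 62.5 mm and 10.7 degrees, less where a joint would pass 70% of its speed; a pose out of reach is approached as far as the arm can. A call with a gripper value outside its range is refused whole. The fingers move at their own pace and stop on an object; FORCE is the grip in N (left out, the last holds). Time passes only in rows, so rows that do not move let the fingers close. It gives the time, the measured TCP pose, the force and the opening at its end, in the units of the state.
- readout.get_obs(): the state, without advancing time (a new reading comes with each control period).
- eyes.read_camera(name): name is "side" or "top" or "wrist"; returns (picture, depth): 384x512x3 uint8, red, green, blue; 384x512 float32, m along the optical axis (not along the pixel's ray), 0 where there is no reading.
- eyes.calibration(name): a dict with "fx", "fy", "cx", "cy" (pixels), "R" (3x3) and "t" (3): a world point X has camera coordinates R X + t. Camera axes: x right, y down, z forward; pixel columns grow to the right and rows downward; lengths in m; the calibration is good to about 2 mm. A picture is of the moment at which its call begins: read the wrist's pose just before it. calibration takes no time and is no camera call; for the wrist camera it gives the pose at the moment of the call.
- ticket.hand_in(): hands the job in, once; it reports no verdict.
The state is a dict: "t": time; "q": joint angles; "joint_vel": joint speeds; "joint_torque": joint torques, N m; "eef_pos": TCP position; "tool_rot": TCP orientation; "contact_force": force on the tool from outside, world axes, zero at the start; "torque": the same for the moment, N m; "gripper_width": opening from 0.0 (shut) to 1.0 (fully open).
Only numpy, scipy, OpenCV 4.12 (cv2) and the standard library are available. Lean on these libraries where they do the work, as an engineer would, in place of code of your own. Each camera call takes 0.05 s, during which the arm holds its last target. There are 200 camera calls.

## Working session

There is one attempt and no reset: what is moved stays moved. The work goes in short steps, Python scripts to look and compute and a shell command to move; the robot and the scene stay as the last step left them, time stands still between calls to the robot, and variables do not carry over. Pictures are saved under pics/ and viewed, about 8 in all and at most 12, crops included, and the job is handed in when it is done.

```bash
mkdir -p pics; cat > h.py <<'E'
import numpy as np, cv2
from station import readout, eyes, ticket
def snap(n,f):
    c=eyes.calibration(n); im,d=eyes.read_camera(n)
    cv2.imwrite('pics/'+f,im[:,:,::-1]); np.savez('pics/'+f[:-4]+'.npz',im=im,d=d,**{k:np.array(c[k]) for k in c})
    return im,d,c
def ray(c,u,v,z):
    R=np.array(c['R']);t=np.array(c['t']); o=-R.T@t
    w=R.T@np.array([(u-c['cx'])/c['fx'],(v-c['cy'])/c['fy'],1]); return o+w*(z-o[2])/w[2]
def proj(c,X):
    p=np.array(c['R'])@np.array(X)+np.array(c['t']); return c['fx']*p[0]/p[2]+c['cx'],c['fy']*p[1]/p[2]+c['cy']
E
python3 - <<'E'
from h import *
o=readout.get_obs(); print({k:np.round(o[k],3) for k in o})
a=snap('top','top0.png'); b=snap('side','side0.png')
cv2.imwrite('pics/both.png',cv2.resize(np.vstack([a[0],b[0]])[:,:,::-1],(400,600)))
for c in (a[2],b[2]): print(c)
E
```

```text
{'t': np.float64(0.0), 'q': array([-1.372,  0.478,  0.022,  1.556, -0.011,  1.109, -0.083]), 'joint_vel': array([-0.   , -0.001, -0.   , -0.001,  0.001, -0.001, -0.001]), 'joint_torque': array([-1.0000e-03, -5.9645e+01,  1.6080e+00, -2.8120e+01,  1.3000e-02,
        9.0000e-03, -0.0000e+00]), 'eef_pos': array([0.204, 0.643, 0.23 ]), 'tool_rot': array([-0.   ,  0.153,  0.988, -0.001]), 'contact_force': array([ 0.018, -0.19 ,  0.008]), 'torque': array([-0.039, -0.026,  0.02 ]), 'gripper_width': np.float64(0.998)}
{'fx': 447.53507297355185, 'fy': 447.53507297355185, 'cx': 251.0811049682482, 'cy': 194.9089152926087, 'R': array([[ 0.02749404, -0.99917686,  0.02982762],
       [-0.98511903, -0.03214747, -0.16884026],
       [ 0.16966016, -0.02474165, -0.985192  ]]), 't': array([0.16192897, 0.554891  , 0.88160754])}
{'fx': 401.30734256083326, 'fy': 401.30734256083326, 'cx': 251.87377775374821, 'cy': 201.57469503868683, 'R': array([[ 0.89978608, -0.43565987,  0.024197  ],
       [-0.13758305, -0.33590856, -0.93179201],
       [ 0.41407236,  0.83508438, -0.36218526]]), 't': array([-0.40480812,  0.2034961 ,  0.52317952])}
```

View pics/top0.png

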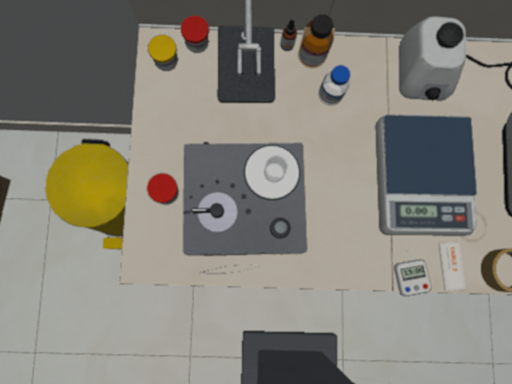

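View pics/side0.png

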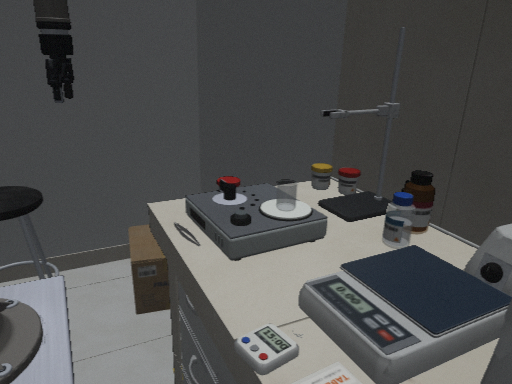

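The top view shows the deck at about (184–306, 144–254). The selector is at (217,211) with its pointer aimed left, near off. The dots run clockwise over (217,181), the key is at (280,228), the red cup at (162,188), the beaker at (275,170) and the forceps near (228,269). I'll measure these next.

```bash
python3 - <<'E'
from h import *
s=np.load('pics/top0.npz'); im=s['im'];d=s['d'];c={k:s[k] for k in ('fx','fy','cx','cy','R','t')}
hsv=cv2.cvtColor(im,cv2.COLOR_RGB2HSV); g=cv2.cvtColor(im,cv2.COLOR_RGB2GRAY)
# silver disc
def blobs(m,lo,hi):
    n,l,st,ce=cv2.connectedComponentsWithStats(m.astype(np.uint8)); 
    return [(st[i][:5],ce[i],l==i) for i in range(1,n) if lo<st[i][4]<hi]
roi=np.zeros_like(g);roi[145:254,185:306]=1
for b in blobs((g>110)&(roi>0),100,4000):
    ct=max(cv2.findContours(b[2].astype(np.uint8),0,1)[0],key=cv2.contourArea)
    print('bright',b[0],cv2.minEnclosingCircle(ct), cv2.fitEllipse(cv2.convexHull(ct)))
print('deck gray',np.median(g[145:254,185:306]))
for b in blobs((g<55)&(roi>0),5,2000):
    u,v=b[1]; print('dark',b[0],b[1].round(1),ray(c,u,v,.06).round(4))
for p in [(190,150),(300,245),(245,240),(217,211),(280,228),(274,170)]:
    D=d[p[1],p[0]];X=np.array([(p[0]-c['cx'])/c['fx'],(p[1]-c['cy'])/c['fy'],1])*D; print(p,(c['R'].T@(X-c['t'])).round(4))
cr=cv2.resize(im[140:260,150:310,::-1],None,fx=5,fy=5,interpolation=cv2.INTER_CUBIC); cv2.imwrite('pics/crop0.png',cr)
E
```

```text
Traceback (most recent call last):
cv2.error: OpenCV(4.12.0) /io/opencv/modules/imgproc/src/shapedescr.cpp:361: error: (-201:Incorrect size of input array) There should be at least 5 points to fit the ellipse in function 'fitEllipseNoDirect'
```

```bash
python3 - <<'E'
from h import *
s=np.load('pics/top0.npz'); im=s['im'];d=s['d'];c={k:s[k] for k in ('fx','fy','cx','cy','R','t')}
g=cv2.cvtColor(im,cv2.COLOR_RGB2GRAY)
def blobs(m,lo,hi):
    n,l,st,ce=cv2.connectedComponentsWithStats(m.astype(np.uint8)); 
    return [(st[i][:5],ce[i],l==i) for i in range(1,n) if lo<st[i][4]<hi]
roi=np.zeros_like(g);roi[147:252,187:303]=1
for b in blobs((g>110)&(roi>0),200,4000):
    ct=max(cv2.findContours(b[2].astype(np.uint8),0,1)[0],key=cv2.contourArea)
    print('bright',b[0],cv2.fitEllipse(cv2.convexHull(ct)))
print('deck gray',np.median(g[145:254,185:306]))
for b in blobs((g<50)&(roi>0),5,2000):
    u,v=b[1]; print('dark',b[0],b[1].round(1),ray(c,u,v,.06).round(4))
for p in [(190,150),(300,245),(245,240),(217,211),(280,228),(274,170)]:
    D=d[p[1],p[0]];X=np.array([(p[0]-c['cx'])/c['fx'],(p[1]-c['cy'])/c['fy'],1])*D; print(p,(c['R'].T@(X-c['t'])).round(4))
# deck corners by minAreaRect of dark-grey region at deck height
m=((g<85)&(g>40)); m[:130]=0;m[265:]=0;m[:,:175]=0;m[:,315:]=0
m=cv2.morphologyEx(m.astype(np.uint8),cv2.MORPH_CLOSE,np.ones((3,3)))
ct=max(cv2.findContours(m,0,1)[0],key=cv2.contourArea); r=cv2.minAreaRect(ct); bx=cv2.boxPoints(r); P=np.array([ray(c,u,v,.06) for u,v in bx]); print(P.round(4),P.mean(0))
cr=cv2.resize(im[140:260,150:310,::-1],None,fx=5,fy=5,interpolation=cv2.INTER_CUBIC); cv2.imwrite('pics/crop0.png',cr)
E
```

```text
bright [ 245  147   54   52 2247] ((271.619140625, 171.7709197998047), (52.742950439453125, 54.105613708496094), 110.4818344116211)
bright [ 192  192   46   40 1075] ((215.78785705566406, 211.1547088623047), (39.47276306152344, 43.93920135498047), 99.7852554321289)
deck gray 94.0
dark [205 209  18   8  38] [214.2 212.8] [0.5082 0.2524 0.06  ]
dark [193 212   9   1   9] [197. 212.] [0.5087 0.2869 0.06  ]
dark [278 219  10   4  10] [282.5 219.8] [0.4982 0.114  0.06  ]
dark [284 224   6  13  21] [287.4 229.9] [0.4781 0.1038 0.06  ]
dark [271 230   6   7   9] [272.8 233.4] [0.4701 0.1332 0.06  ]
(190, 150) [0.6371 0.3075 0.0595]
(300, 245) [0.4486 0.0781 0.06  ]
(245, 240) [0.4552 0.1886 0.0609]
(217, 211) [0.5072 0.245  0.096 ]
(280, 228) [0.4792 0.121  0.0833]
(274, 170) [0.5983 0.134  0.0705]
[[0.4713 0.1484 0.06  ]
 [0.5116 0.1295 0.06  ]
 [0.4929 0.0894 0.06  ]
 [0.4529 0.1087 0.06  ]] [0.48215852 0.11901444 0.06      ]
```

View pics/crop0.png

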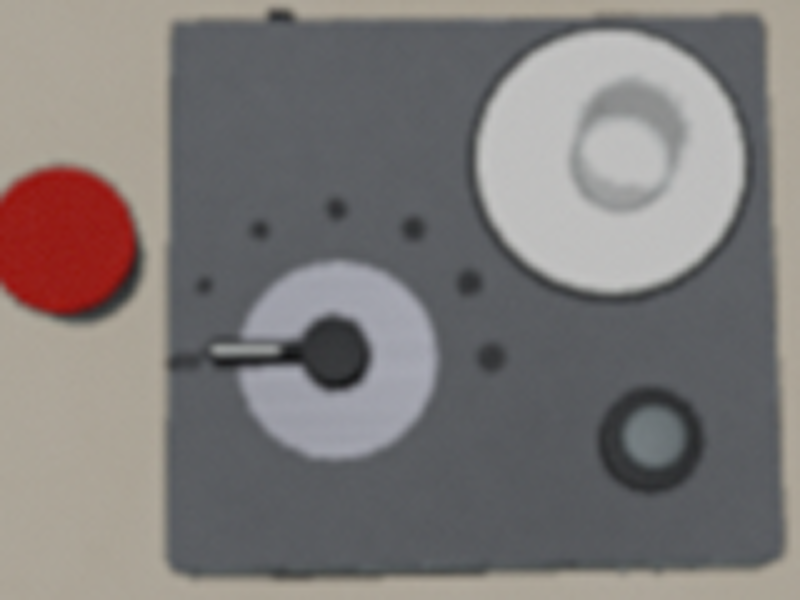

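The crop shows the pointer at off, on the bar. The dots sit at crop pixels (204,285), (260,230), (336,209), (413,228) for the fourth, (469,282) and (491,357). The key top is at (655,437).

```bash
python3 - <<'E'
from h import *
s=np.load('pics/top0.npz');c={k:s[k] for k in ('fx','fy','cx','cy','R','t')}
f=lambda x,y,z:ray(c,150+(x-2)/5,140+(y-2)/5,z)
D=np.array([f(x,y,.06) for x,y in [(204,285),(260,230),(336,209),(413,228),(469,282),(491,357)]])[:,:2]
a=np.c_[2*D,np.ones(6)];q=np.linalg.lstsq(a,(D**2).sum(1),rcond=None)[0];print('dots centre',q[:2].round(4),np.sqrt(q[2]+q[:2]@q[:2]))
print('disc',f(338,360,.062).round(4),'hub',f(334.5,352,.094).round(4))
A=(q[:2]+f(338,360,.062)[:2]+f(334.5,352,.094)[:2])/3
th=np.degrees(np.arctan2(D[:,0]-A[0],D[:,1]-A[1]));print('dot angles',th.round(1))
E=f(211,351,.094)[:2]-A;print('A',A.round(4),'ptr',np.degrees(np.arctan2(E[0],E[1])),np.hypot(*E))
print('key',f(655,437,.083).round(4),'housing',f(650,440,.07).round(4),'beaker',f(630,140,.11).round(3),'cup',f(62,240,.068).round(3))
E
```

```text
dots centre [0.5108 0.2467] 0.062124766177419063
disc [0.5105 0.2462 0.062 ] hub [0.5094 0.2461 0.094 ]
dot angles [ 28.   57.4  87.  117.  146.6 176.6]
A [0.5102 0.2463] ptr -2.3721692064494273 0.047617938371989264
key [0.4812 0.1198 0.083 ] housing [0.4813 0.1205 0.07  ] beaker [0.594 0.134 0.11 ] cup [0.555 0.359 0.068]
```

```bash
cat >> h.py <<'E'
A=np.array([.5102,.2463]); OFF=-2.9
def where(tgt=None):
    o=readout.get_obs(); w,x,y,z=o['tool_rot']; from scipy.spatial.transform import Rotation as Ro
    M=Ro.from_quat([x,y,z,w]).as_matrix(); e=o['eef_pos']; phi=np.degrees(np.arctan2(-M[0,0]*0+M[0,1],M[1,1]))
    r=M.T@np.r_[A-e[:2],0]
    print('t %.2f tcp %s phi %.1f (click %.2f) A-in-tool %s F %s q7 %.2f jaw %.2f tilt %.3f'%(o['t'],e.round(4),phi,(phi-OFF)/30,(r*1e3).round(1),o['contact_force'].round(1),o['q'][6],o['gripper_width'],M[2,2]))
    if tgt is not None: print('shift to target mm',(M.T@(np.array(tgt)-e)*1e3).round(1))
E
python3 -m crank '[{"jaw":0,"x":-37,"y":-25.6},{"jaw":0,"x":-37,"y":-25.6},{"jaw":0,"x":-37,"y":-25.6},{"jaw":0,"x":-37,"y":-25.6},{"jaw":0,"x":-37,"y":-25.6},{"jaw":0,"x":-37,"y":-25.6},{"jaw":0,"x":-37,"y":-25.6},{"jaw":0,"x":-37,"y":-25.6},{"jaw":0,"x":-37,"y":-25.6},{"jaw":0,"x":-37,"y":-25.6},{"jaw":0,"az":-10},{"jaw":0,"az":-10}]' 30
python3 -c "
from h import *
where((.478,.2867,.072))"
```

```text
t 0.10 tcp [0.2037 0.643  0.2304] phi 17.6 (click 0.68) A-in-tool [-412.  -285.6    0.5] F [ 0.4  0.7 -0.2] q7 -0.08 jaw 1.00 tilt -1.000
shift to target mm [-369.1 -256.5  158.9]schema error: expected keys jaw, x, y, z, ax, ay, az
```

```bash

python3 -m crank '[{"jaw":0,"x":-37,"y":-25.6,"z":0,"ax":0,"ay":0,"az":0},{"jaw":0,"x":-37,"y":-25.6,"z":0,"ax":0,"ay":0,"az":0},{"jaw":0,"x":-37,"y":-25.6,"z":0,"ax":0,"ay":0,"az":0},{"jaw":0,"x":-37,"y":-25.6,"z":0,"ax":0,"ay":0,"az":0},{"jaw":0,"x":-37,"y":-25.6,"z":0,"ax":0,"ay":0,"az":0},{"jaw":0,"x":-37,"y":-25.6,"z":0,"ax":0,"ay":0,"az":0},{"jaw":0,"x":-37,"y":-25.6,"z":0,"ax":0,"ay":0,"az":0},{"jaw":0,"x":-37,"y":-25.6,"z":0,"ax":0,"ay":0,"az":0},{"jaw":0,"x":-37,"y":-25.6,"z":0,"ax":0,"ay":0,"az":0},{"jaw":0,"x":-37,"y":-25.6,"z":0,"ax":0,"ay":0,"az":0},{"jaw":0,"x":0,"y":0,"z":0,"ax":0,"ay":0,"az":-10},{"jaw":0,"x":0,"y":0,"z":0,"ax":0,"ay":0,"az":-10}]' 30
python3 -c "
from h import *
where((.478,.2867,.072))"
```

```text
t: 1.6
eef_pos: [0.4794, 0.2868, 0.2309]
tool_rot: [-0.0, -0.023, 1.0, -0.0]
contact_force: [-1.3, 0.5, -0.2]
gripper_width: 0.004
t 1.60 tcp [0.4794 0.2868 0.2309] phi -2.7 (click 0.01) A-in-tool [-28.9 -41.9   0. ] F [-1.3  0.5 -0.2] q7 1.00 jaw 0.00 tilt -1.000
shift to target mm [  1.3   0.  158.9]
```

```bash

python3 -m crank '[{"jaw":0,"x":1,"y":0,"z":30,"ax":0,"ay":0,"az":0},{"jaw":0,"x":0,"y":0,"z":30,"ax":0,"ay":0,"az":0},{"jaw":0,"x":0,"y":0,"z":30,"ax":0,"ay":0,"az":0},{"jaw":0,"x":0,"y":0,"z":25,"ax":0,"ay":0,"az":0},{"jaw":0,"x":0,"y":0,"z":20,"ax":0,"ay":0,"az":0},{"jaw":0,"x":0,"y":0,"z":14,"ax":0,"ay":0,"az":0},{"jaw":0,"x":0,"y":0,"z":8,"ax":0,"ay":0,"az":0},{"jaw":0,"x":0,"y":0,"z":0,"ax":0,"ay":0,"az":0}]'
python3 - <<'E'
from h import *
where((.478,.2867,.072))
im,d,c=snap('wrist','w1.png')
cv2.imwrite('pics/w1s.png',np.hstack([im,snap('side','s1.png')[0][100:484,100:400]])[:,:,::-1] if 0 else im[:,:,::-1])
snap('top','t1.png'); s=snap('side','s1.png')[0][160:260,170:340,::-1]
cv2.imwrite('pics/v1.png',np.vstack([cv2.resize(im[:,:,::-1],(400,300)),cv2.resize(s,(400,235))]))
E
```

```text
t: 2.6
eef_pos: [0.4781, 0.2876, 0.074]
tool_rot: [-0.0, -0.021, 1.0, -0.0]
contact_force: [-0.2, -1.1, -0.0]
gripper_width: 0.005
t 2.60 tcp [0.4781 0.2876 0.074 ] phi -2.4 (click 0.02) A-in-tool [-30.3 -42.6  -0. ] F [-0.2 -1.1 -0. ] q7 1.02 jaw 0.00 tilt -1.000
shift to target mm [ 0.2 -0.9  2. ]
```

View pics/v1.png

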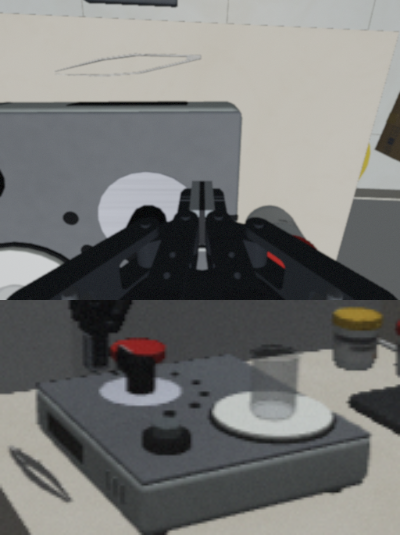

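```bash

python3 -m crank '[{"jaw":0,"x":-4,"y":-0.5,"z":0,"ax":0,"ay":0,"az":0},{"jaw":0,"x":-4,"y":0,"z":0,"ax":0,"ay":0,"az":0},{"jaw":0,"x":-3.5,"y":0,"z":0,"ax":0,"ay":0,"az":0},{"jaw":0,"x":-3.5,"y":0,"z":0,"ax":0,"ay":0,"az":0},{"jaw":0,"x":-2.2,"y":0.7,"z":0,"ax":0,"ay":0,"az":3},{"jaw":0,"x":-2.2,"y":0.7,"z":0,"ax":0,"ay":0,"az":3},{"jaw":0,"x":0,"y":0,"z":0,"ax":0,"ay":0,"az":0}]'
python3 - <<'E'
from h import *
where()
E
python3 -m crank '[{"jaw":0,"x":-2.2,"y":0.7,"z":0,"ax":0,"ay":0,"az":3},{"jaw":0,"x":-2.2,"y":0.7,"z":0,"ax":0,"ay":0,"az":3},{"jaw":0,"x":-2.2,"y":0.7,"z":0,"ax":0,"ay":0,"az":3},{"jaw":0,"x":0,"y":0,"z":0,"ax":0,"ay":0,"az":0}]'
python3 - <<'E'
from h import *
where()
E
python3 -m crank '[{"jaw":0,"x":-2.2,"y":0.7,"z":0,"ax":0,"ay":0,"az":3},{"jaw":0,"x":0,"y":0,"z":0,"ax":0,"ay":0,"az":0},{"jaw":0,"x":0,"y":0,"z":0,"ax":0,"ay":0,"az":0}]'
python3 - <<'E'
from h import *
where()
im=snap('top','t2.png')[0]; s=snap('side','s2.png')[0]
cv2.imwrite('pics/v2.png',np.vstack([cv2.resize(im[140:260,150:310,::-1],(480,360)),cv2.resize(s[160:260,170:340,::-1],(480,235))]))
E
```

```text
t: 3.62
eef_pos: [0.4972, 0.2893, 0.0741]
tool_rot: [-0.0, 0.031, 1.0, -0.0]
contact_force: [-1.6, 0.1, 1.3]
gripper_width: 0.002
t 3.62 tcp [0.4972 0.2893 0.0741] phi 3.5 (click 0.21) A-in-tool [-15.6 -42.2   0. ] F [-1.6  0.1  1.3] q7 0.95 jaw 0.00 tilt -1.000
t: 4.12
eef_pos: [0.5048, 0.2906, 0.0743]
tool_rot: [0.0, 0.109, 0.994, 0.0]
contact_force: [0.3, -0.9, 0.3]
gripper_width: 0.002
t 4.12 tcp [0.5048 0.2906 0.0743] phi 12.5 (click 0.51) A-in-tool [-14.9 -42.1   0. ] F [ 0.3 -0.9  0.3] q7 0.83 jaw 0.00 tilt -1.000
t: 4.5
eef_pos: [0.5067, 0.2908, 0.0743]
tool_rot: [0.0, 0.135, 0.991, 0.0]
contact_force: [0.5, -0.4, 0.3]
gripper_width: 0.0
t 4.50 tcp [0.5067 0.2908 0.0743] phi 15.5 (click 0.61) A-in-tool [-15.2 -41.9  -0. ] F [ 0.5 -0.4  0.3] q7 0.79 jaw 0.00 tilt -1.000
```

View pics/v2.png

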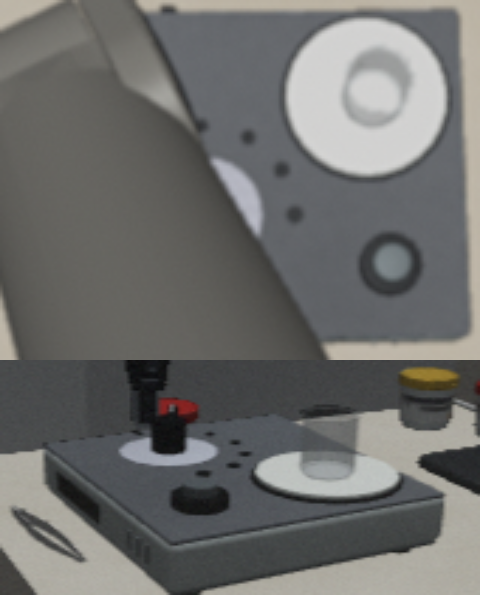

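```bash
cat >> h.py <<'E'
def sideview(f,src):
    s=np.load('pics/'+src); im=s['im'][:,:,::-1]; c={k:s[k] for k in ('fx','fy','cx','cy','R','t')}
    x0,y0,x1,y1=190,160,280,225; k=8; cr=cv2.resize(im[y0:y1,x0:x1],None,fx=k,fy=k,interpolation=cv2.INTER_CUBIC)
    for n in range(7):
        a=np.radians(30*n+OFF); e=A+.05*np.array([np.sin(a),np.cos(a)])
        u,v=proj(c,[*e,.094]); p=(int((u-x0+.5)*k),int((v-y0+.5)*k)); cv2.circle(cr,p,3,(0,255,0),-1); cv2.putText(cr,str(n),p,0,.6,(0,255,255),1)
    cv2.imwrite('pics/'+f,cr)
E
python3 -c "
from h import *
sideview('v3.png','s2.npz')"
```

```text
(no output)
```

View pics/v3.png

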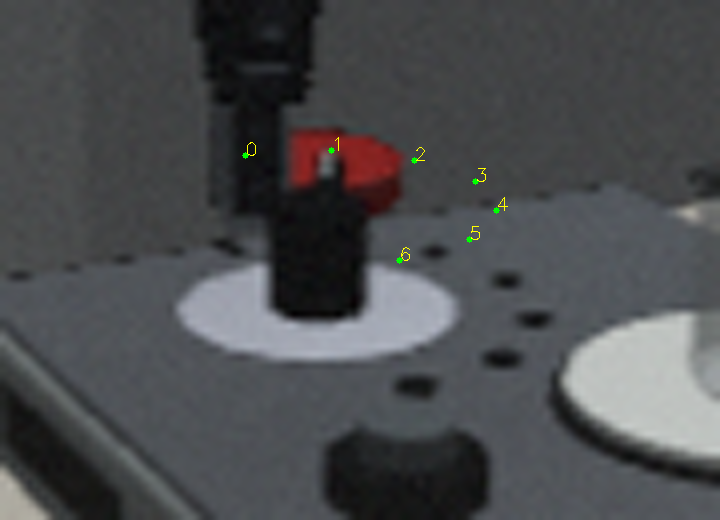

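The pointer now rests on click 1 (white tip at crop pixel (330,160)). Next I push on by the same 30°.

```bash

python3 -m crank '[{"jaw":0,"x":-2.2,"y":0.7,"z":0,"ax":0,"ay":0,"az":3},{"jaw":0,"x":-2.2,"y":0.7,"z":0,"ax":0,"ay":0,"az":3},{"jaw":0,"x":-2.2,"y":0.7,"z":0,"ax":0,"ay":0,"az":3},{"jaw":0,"x":-2.2,"y":0.7,"z":0,"ax":0,"ay":0,"az":3},{"jaw":0,"x":-2.2,"y":0.7,"z":0,"ax":0,"ay":0,"az":3},{"jaw":0,"x":-2.2,"y":0.7,"z":0,"ax":0,"ay":0,"az":3},{"jaw":0,"x":-2.2,"y":0.7,"z":0,"ax":0,"ay":0,"az":3},{"jaw":0,"x":-2.2,"y":0.7,"z":0,"ax":0,"ay":0,"az":3},{"jaw":0,"x":-2.2,"y":0.7,"z":0,"ax":0,"ay":0,"az":3},{"jaw":0,"x":-2.2,"y":0.7,"z":0,"ax":0,"ay":0,"az":3},{"jaw":0,"x":0,"y":0,"z":0,"ax":0,"ay":0,"az":0},{"jaw":0,"x":0,"y":0,"z":0,"ax":0,"ay":0,"az":0}]'
python3 - <<'E'
from h import *
where()
snap('side','s3.png'); sideview('v4.png','s3.npz')
E
```

```text
t: 6.1
eef_pos: [0.529, 0.2863, 0.0743]
tool_rot: [-0.0, 0.387, 0.922, -0.0]
contact_force: [0.8, 0.3, 0.2]
gripper_width: -0.0
t 6.10 tcp [0.529  0.2863 0.0743] phi 45.5 (click 1.61) A-in-tool [-15.4 -41.4   0. ] F [0.8 0.3 0.2] q7 0.39 jaw -0.00 tilt -1.000
```

View pics/v4.png

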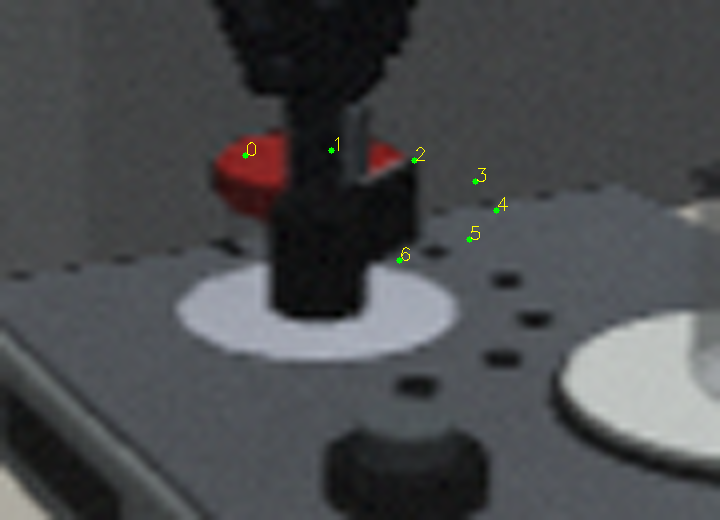

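The fin tip is at crop pixel (412,165), which is click 2. Now I push to click 3, checking numerically from the side image and the force.

```bash

python3 -m crank '[{"jaw":0,"x":-2.2,"y":0.75,"z":0,"ax":0,"ay":0,"az":3},{"jaw":0,"x":-2.2,"y":0.75,"z":0,"ax":0,"ay":0,"az":3},{"jaw":0,"x":-2.2,"y":0.75,"z":0,"ax":0,"ay":0,"az":3},{"jaw":0,"x":-2.2,"y":0.75,"z":0,"ax":0,"ay":0,"az":3},{"jaw":0,"x":-2.2,"y":0.75,"z":0,"ax":0,"ay":0,"az":3},{"jaw":0,"x":-2.2,"y":0.75,"z":0,"ax":0,"ay":0,"az":3},{"jaw":0,"x":-2.2,"y":0.75,"z":0,"ax":0,"ay":0,"az":3},{"jaw":0,"x":-2.2,"y":0.75,"z":0,"ax":0,"ay":0,"az":3},{"jaw":0,"x":-2.2,"y":0.75,"z":0,"ax":0,"ay":0,"az":3},{"jaw":0,"x":-2.2,"y":0.75,"z":0,"ax":0,"ay":0,"az":3},{"jaw":0,"x":0,"y":0,"z":0,"ax":0,"ay":0,"az":0},{"jaw":0,"x":0,"y":0,"z":0,"ax":0,"ay":0,"az":0}]'
python3 - <<'E'
from h import *
where()
snap('side','s4.png'); sideview('v5.png','s4.npz')
E
```

```text
t: 7.65
eef_pos: [0.5465, 0.2716, 0.0743]
tool_rot: [-0.0, 0.612, 0.791, 0.0]
contact_force: [0.4, 0.2, -0.1]
gripper_width: -0.001
t 7.65 tcp [0.5465 0.2716 0.0743] phi 75.5 (click 2.61) A-in-tool [-15.4 -41.5   0. ] F [ 0.4  0.2 -0.1] q7 0.00 jaw -0.00 tilt -1.000
```

View pics/v5.png

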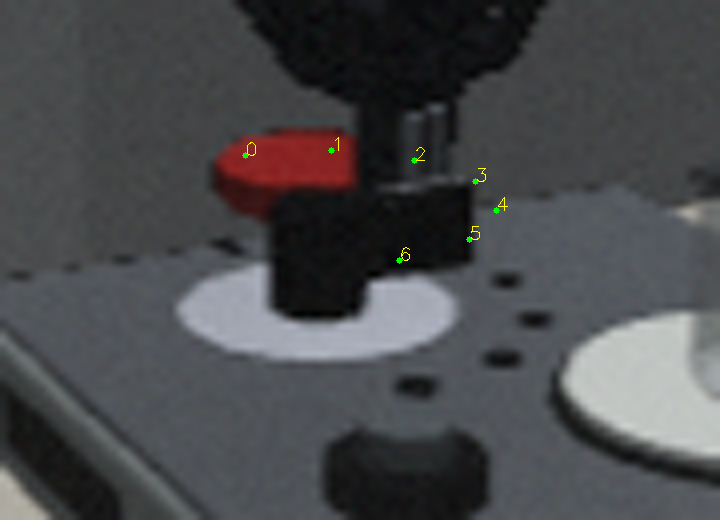

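The fin tip is at crop pixel (470,182), which is click 3. The last click gets the same push, done more slowly at the end.

```bash

python3 -m crank '[{"jaw":0,"x":-2.2,"y":0.75,"z":0,"ax":0,"ay":0,"az":3},{"jaw":0,"x":-2.2,"y":0.75,"z":0,"ax":0,"ay":0,"az":3},{"jaw":0,"x":-2.2,"y":0.75,"z":0,"ax":0,"ay":0,"az":3},{"jaw":0,"x":-2.2,"y":0.75,"z":0,"ax":0,"ay":0,"az":3},{"jaw":0,"x":-2.2,"y":0.75,"z":0,"ax":0,"ay":0,"az":3},{"jaw":0,"x":-2.2,"y":0.75,"z":0,"ax":0,"ay":0,"az":3},{"jaw":0,"x":-2.2,"y":0.75,"z":0,"ax":0,"ay":0,"az":3},{"jaw":0,"x":-1.1,"y":0.4,"z":0,"ax":0,"ay":0,"az":1.5},{"jaw":0,"x":-1.1,"y":0.4,"z":0,"ax":0,"ay":0,"az":1.5},{"jaw":0,"x":-1.1,"y":0.4,"z":0,"ax":0,"ay":0,"az":1.5},{"jaw":0,"x":-1.1,"y":0.4,"z":0,"ax":0,"ay":0,"az":1.5},{"jaw":0,"x":-0.7,"y":0.2,"z":0,"ax":0,"ay":0,"az":1}]'
python3 -m crank '[{"jaw":0,"x":-0.7,"y":0.2,"z":0,"ax":0,"ay":0,"az":1},{"jaw":0,"x":0,"y":0,"z":0,"ax":0,"ay":0,"az":0},{"jaw":0,"x":0,"y":0,"z":0,"ax":0,"ay":0,"az":0}]'
python3 - <<'E'
from h import *
where()
snap('side','s5.png'); sideview('v6.png','s5.npz')
E
```

```text
t: 9.2
eef_pos: [0.5543, 0.251, 0.0743]
tool_rot: [0.0, 0.786, 0.618, -0.0]
contact_force: [-0.3, -0.6, -0.5]
gripper_width: -0.003
t: 9.57
eef_pos: [0.5542, 0.2507, 0.0743]
tool_rot: [-0.0, 0.791, 0.612, 0.0]
contact_force: [0.1, 0.1, 0.1]
gripper_width: -0.003
t 9.57 tcp [0.5542 0.2507 0.0743] phi 104.6 (click 3.58) A-in-tool [-15.3 -41.5   0. ] F [0.1 0.1 0.1] q7 -0.37 jaw -0.00 tilt -1.000
```

View pics/v6.png

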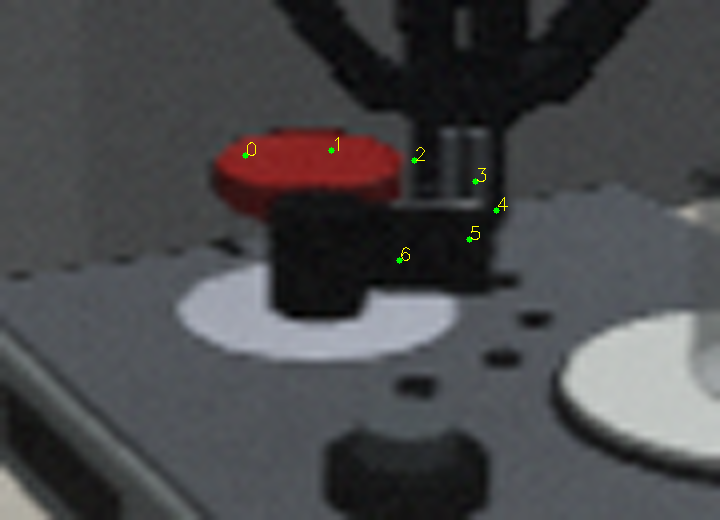

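Fin tip is at crop pixel (490,208), which is click 4. I'll back off, lift, and check the key housing height from the depth image.

```bash

python3 -m crank '[{"jaw":0,"x":4,"y":0,"z":0,"ax":0,"ay":0,"az":0},{"jaw":0,"x":8,"y":0,"z":0,"ax":0,"ay":0,"az":0},{"jaw":0,"x":0,"y":0,"z":-20,"ax":0,"ay":0,"az":0},{"jaw":0,"x":0,"y":0,"z":-40,"ax":0,"ay":0,"az":0},{"jaw":0,"x":0,"y":0,"z":-40,"ax":0,"ay":0,"az":0},{"jaw":0,"x":0,"y":0,"z":-20,"ax":0,"ay":0,"az":0},{"jaw":0,"x":0,"y":0,"z":0,"ax":0,"ay":0,"az":0}]'
python3 - <<'E'
from h import *
where((.4812,.1200,.095))
s=np.load('pics/top0.npz');d=s['d'];c={k:s[k] for k in ('fx','fy','cx','cy','R','t')}
for v in range(216,242,2):
  r=[]
  for u in range(268,294,2):
    X=np.array([(u-c['cx'])/c['fx'],(v-c['cy'])/c['fy'],1])*d[v,u]; r.append(int(1e3*(c['R'].T@(X-c['t']))[2]))
  print(r)
E
```

```text
t: 10.5
eef_pos: [0.5581, 0.2626, 0.1961]
tool_rot: [-0.0, 0.791, 0.612, 0.002]
contact_force: [-0.6, -0.2, 0.3]
gripper_width: 0.002
t 10.50 tcp [0.5581 0.2626 0.1961] phi 104.6 (click 3.58) A-in-tool [-27.8 -42.2  -0.2] F [-0.6 -0.2  0.3] q7 -0.47 jaw 0.00 tilt -1.000
shift to target mm [-157.6  -38.7  100.6]
[62, 59, 61, 62, 58, 61, 62, 62, 60, 63, 58, 63, 61]
[64, 61, 64, 61, 74, 72, 73, 73, 75, 63, 63, 59, 62]
[60, 61, 61, 73, 71, 73, 75, 73, 71, 74, 61, 61, 57]
[61, 61, 72, 71, 75, 83, 84, 81, 85, 74, 72, 62, 58]
[60, 61, 71, 73, 82, 85, 82, 80, 81, 83, 71, 72, 61]
[60, 71, 74, 74, 82, 82, 85, 85, 83, 80, 70, 75, 61]
[59, 69, 73, 73, 81, 82, 83, 85, 84, 83, 69, 73, 60]
[61, 59, 71, 74, 81, 83, 82, 82, 85, 82, 71, 72, 61]
[60, 59, 76, 69, 72, 80, 83, 82, 82, 72, 72, 60, 60]
[60, 63, 57, 69, 72, 72, 73, 72, 73, 74, 72, 61, 60]
[59, 60, 60, 61, 75, 73, 72, 72, 74, 59, 62, 59, 62]
[61, 62, 63, 63, 61, 60, 59, 59, 60, 60, 61, 957, 61]
[61, 61, 63, 63, 60, 62, 63, 61, 61, 60, 59, 58, 62]
```

```bash

python3 -m crank '[{"jaw":0,"x":-32,"y":-8,"z":0,"ax":0,"ay":0,"az":0},{"jaw":0,"x":-32,"y":-8,"z":0,"ax":0,"ay":0,"az":0},{"jaw":0,"x":-32,"y":-8,"z":0,"ax":0,"ay":0,"az":0},{"jaw":0,"x":-31,"y":-8,"z":0,"ax":0,"ay":0,"az":0},{"jaw":0,"x":-30.6,"y":-6.7,"z":0,"ax":0,"ay":0,"az":0},{"jaw":0,"x":0,"y":0,"z":40,"ax":0,"ay":0,"az":0},{"jaw":0,"x":0,"y":0,"z":40,"ax":0,"ay":0,"az":0},{"jaw":0,"x":0,"y":0,"z":20,"ax":0,"ay":0,"az":0},{"jaw":0,"x":0,"y":0,"z":0,"ax":0,"ay":0,"az":0}]'
python3 - <<'E'
from h import *
where((.4812,.1200,.0765))
im=snap('top','t6.png')[0]; s=snap('side','s6.png')[0]
cv2.imwrite('pics/v7.png',np.vstack([cv2.resize(im[140:260,150:310,::-1],(400,300)),cv2.resize(s[160:260,170:340,::-1],(510,300))[:,:400]]))
E
```

```text
t: 11.62
eef_pos: [0.4781, 0.1186, 0.0922]
tool_rot: [-0.0, 0.791, 0.612, -0.003]
contact_force: [0.1, 0.5, 0.7]
gripper_width: 0.003
t 11.62 tcp [0.4781 0.1186 0.0922] phi 104.6 (click 3.58) A-in-tool [131.7  -1.1  -0.5] F [0.1 0.5 0.7] q7 -0.21 jaw 0.00 tilt -1.000
shift to target mm [ 2.2  2.7 15.7]
```

View pics/v7.png

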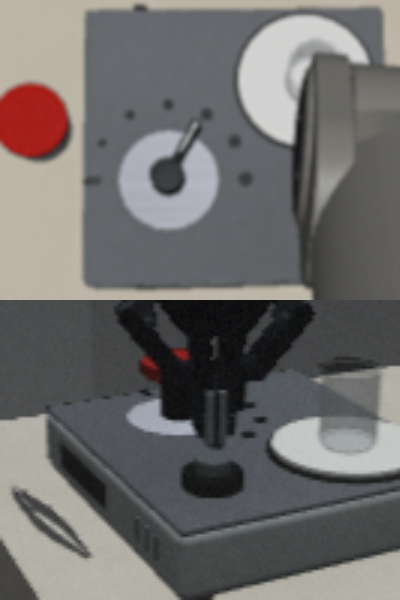

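The pointer aims at the fourth dot (crop pixel (197,122), dot at (206,114)), and the closed fingertips are above the key. Now I press it.

```bash

python3 -m crank '[{"jaw":0,"x":2.2,"y":2.7,"z":0,"ax":0,"ay":0,"az":0},{"jaw":0,"x":0,"y":0,"z":5,"ax":0,"ay":0,"az":0},{"jaw":0,"x":0,"y":0,"z":4,"ax":0,"ay":0,"az":0},{"jaw":0,"x":0,"y":0,"z":2.5,"ax":0,"ay":0,"az":0},{"jaw":0,"x":0,"y":0,"z":2,"ax":0,"ay":0,"az":0},{"jaw":0,"x":0,"y":0,"z":0,"ax":0,"ay":0,"az":0},{"jaw":0,"x":0,"y":0,"z":0,"ax":0,"ay":0,"az":0}]'
python3 -c "
from h import *
where((.4812,.1200,.0765))"
```

```text
t: 12.6
eef_pos: [0.4832, 0.1209, 0.0808]
tool_rot: [-0.0, 0.791, 0.612, -0.0]
contact_force: [-0.2, 0.8, 1.5]
gripper_width: 0.001
t 12.60 tcp [0.4832 0.1209 0.0808] phi 104.6 (click 3.58) A-in-tool [128.2  -5.4   0. ] F [-0.2  0.8  1.5] q7 -0.19 jaw 0.00 tilt -1.000
shift to target mm [-1.3 -1.7  4.3]
```

Contact has begun (1.5 N). I press on in small steps until the force shows the end stop.

```bash

python3 -m crank '[{"jaw":0,"x":0,"y":0,"z":1.5,"ax":0,"ay":0,"az":0},{"jaw":0,"x":0,"y":0,"z":1.5,"ax":0,"ay":0,"az":0},{"jaw":0,"x":0,"y":0,"z":0,"ax":0,"ay":0,"az":0},{"jaw":0,"x":0,"y":0,"z":0,"ax":0,"ay":0,"az":0}]'
python3 -m crank '[{"jaw":0,"x":0,"y":0,"z":1,"ax":0,"ay":0,"az":0},{"jaw":0,"x":0,"y":0,"z":0.5,"ax":0,"ay":0,"az":0},{"jaw":0,"x":0,"y":0,"z":0,"ax":0,"ay":0,"az":0},{"jaw":0,"x":0,"y":0,"z":0,"ax":0,"ay":0,"az":0}]'
```

```text
t: 13.1
eef_pos: [0.4832, 0.1209, 0.0778]
tool_rot: [-0.0, 0.791, 0.612, -0.0]
contact_force: [-1.6, -0.6, 3.1]
gripper_width: 0.001
t: 13.6
eef_pos: [0.4832, 0.1209, 0.0763]
tool_rot: [-0.0, 0.791, 0.612, -0.0]
contact_force: [-2.9, 0.1, 4.5]
gripper_width: 0.006
```

```bash

python3 -m crank '[{"jaw":0,"x":0,"y":0,"z":0.6,"ax":0,"ay":0,"az":0},{"jaw":0,"x":0,"y":0,"z":0,"ax":0,"ay":0,"az":0},{"jaw":0,"x":0,"y":0,"z":0,"ax":0,"ay":0,"az":0}]'
python3 -m crank '[{"jaw":0,"x":0,"y":0,"z":0.6,"ax":0,"ay":0,"az":0},{"jaw":0,"x":0,"y":0,"z":0,"ax":0,"ay":0,"az":0},{"jaw":0,"x":0,"y":0,"z":0,"ax":0,"ay":0,"az":0}]'
```

```text
t: 13.98
eef_pos: [0.4833, 0.1209, 0.076]
tool_rot: [-0.0, 0.791, 0.612, 0.0]
contact_force: [-3.7, -0.8, 9.4]
gripper_width: -0.0
t: 14.35
eef_pos: [0.4834, 0.1209, 0.0759]
tool_rot: [-0.0, 0.791, 0.612, 0.0]
contact_force: [-5.9, 0.3, 16.0]
gripper_width: 0.001
```

The end stop is reached: the force rises from 4.5 to 16 N with almost no further travel. I lift straight up and check.

```bash

python3 -m crank '[{"jaw":0,"x":0,"y":0,"z":-4,"ax":0,"ay":0,"az":0},{"jaw":0,"x":0,"y":0,"z":-8,"ax":0,"ay":0,"az":0},{"jaw":0,"x":0,"y":0,"z":-30,"ax":0,"ay":0,"az":0},{"jaw":0,"x":0,"y":0,"z":-45,"ax":0,"ay":0,"az":0},{"jaw":0,"x":0,"y":0,"z":-45,"ax":0,"ay":0,"az":0},{"jaw":0,"x":-40,"y":0,"z":-20,"ax":0,"ay":0,"az":0},{"jaw":0,"x":-40,"y":0,"z":0,"ax":0,"ay":0,"az":0},{"jaw":0,"x":-40,"y":0,"z":0,"ax":0,"ay":0,"az":0},{"jaw":0,"x":-40,"y":0,"z":0,"ax":0,"ay":0,"az":0},{"jaw":0,"x":-40,"y":0,"z":0,"ax":0,"ay":0,"az":0},{"jaw":0,"x":0,"y":0,"z":0,"ax":0,"ay":0,"az":0},{"jaw":0,"x":0,"y":0,"z":0,"ax":0,"ay":0,"az":0}]'
python3 - <<'E'
from h import *
where()
im,d,c=snap('top','t7.png'); s=snap('side','s7.png')[0]
cv2.imwrite('pics/v8.png',np.vstack([cv2.resize(im[140:280,140:310,::-1],(425,350)),cv2.resize(s[160:260,170:340,::-1],(425,250))]))
R,t=np.array(c['R']),np.array(c['t'])
z=[(R.T@(np.array([(u-c['cx'])/c['fx'],(v-c['cy'])/c['fy'],1])*d[v,u]-t))[2] for u in range(277,286) for v in range(224,231)]; print('key z',np.median(z))
a=cv2.cvtColor(np.load('pics/top0.npz')['im'],6); g=cv2.cvtColor(im,6)
for n,(x0,y0,x1,y1) in dict(cup=(145,170,180,206),forceps=(193,258,268,282),beaker=(255,150,292,186)).items(): print(n,np.abs(a[y0:y1,x0:x1].astype(int)-g[y0:y1,x0:x1]).mean().round(2))
E
```

```text
t: 15.85
eef_pos: [0.4334, -0.0723, 0.2273]
tool_rot: [0.0, 0.791, 0.612, 0.0]
contact_force: [1.1, 0.6, -0.5]
gripper_width: 0.001
t 15.85 tcp [ 0.4334 -0.0723  0.2273] phi 104.6 (click 3.58) A-in-tool [ 3.276e+02 -5.900e+00  2.000e-01] F [ 1.1  0.6 -0.5] q7 -0.10 jaw 0.00 tilt -1.000
key z 0.08353058593968189
cup 2.0
forceps 2.71
beaker 3.01
```

View pics/v8.png

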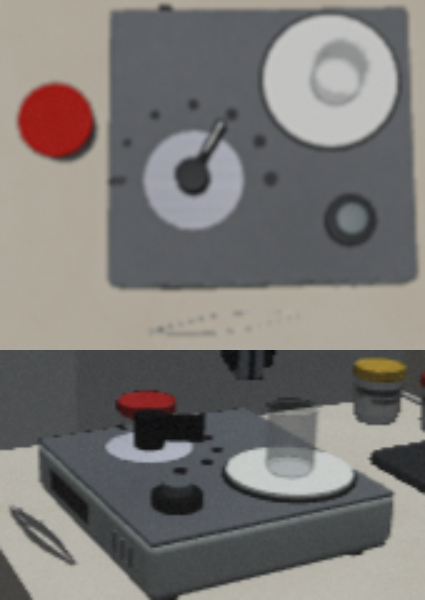

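The pointer is at the fourth dot (222,125). The key is up again (z 83.5 mm), the cup, beaker and forceps haven't moved, and the arm is clear. I'm handing in.

```bash
python3 -c "
from h import *
print(ticket.hand_in())"
```

```text
the job is handed in; nothing more can be done
None
```

The stirrer is set to speed 4 and started, and I handed the job in at about 16 s of the 64 s allowed; no verdict is reported.

- **Selector:** I pushed the pointer with the shut fingertips from off through clicks 1, 2 and 3 to 4. The side camera confirmed each click. After I backed away, the top camera showed the pointer at the fourth dot.
- **Start key:** I pressed it straight down until it hit its end stop. The force rose to 16 N with almost no further travel, above the 5 N the key needs. After release the depth image put the key top at 83.5 mm, against about 83 mm before the press, so it came up again.
- **Loose items:** the cup, forceps and beaker areas looked the same before and after, with only noise-level image differences. The arm was clear of everything at the end.

One check was off slightly: the finger landed about 2 mm from the key's centre, which did not affect the press. No check failed.

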